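# Cover a polished specimen with its dust shield

## Task

Two alike specimen stands are on the worktop, each with a white dust shield that swings on a post under a steel ball knob. On the stand that holds the round black specimen, turn the ball knob clockwise (seen from above) until the shield lies centred over the specimen, then let go. Turn it by the ball only: keep the gripper off both shields, and leave the specimen and the other stand, with the brick-shaped iron block, as they are.

Things in the scene. Friction and masses are not known exactly. Their poses are not given: they have to be found in the camera images.
- ball (a point): Centre of the steel ball knob to turn: smooth, 40 mm across, 85 mm above the worktop, on the fixed stand (plate 130x72x12 mm) that holds the specimen. Turns stiffly (0.1 N m, stays put) about the vertical through this point, shield fixed to it. Slippery (friction 0.3 to 0.4): grip at centre height with 30 N or more. Fingertips have room to 35 mm below the centre; then come arm and shield.
- shield: Dust shield on that knob: white disc 46 mm across, 3 mm thick, on a flat steel arm. Origin: centre of its underside, 60 mm out from the knob's axis, 45 mm above the worktop; x points outward from that axis. It turns with the ball by the same angle. Starts swung 50 to 80 degrees anticlockwise (from above) of the specimen; can go about 28 degrees past it to a stop.
- specimen (a point): Centre of the round black specimen (bright metal patch on top), 30 mm across, 16 mm tall, standing loose in its ringed seat on the stand's plate (its top is 28 mm above the worktop, so the shield passes clear over it), about 60 mm from the knob's axis.
- other_shield: The like shield (same size, same origin and axes) of the other stand, whose seat holds a brick-shaped grey iron block 22 x 30 x 24 mm. It starts swung open too and must stay as it is.
Mind the look-alikes: they are no part of the job. What is shaped like the part that bears ball but brown is not meant.

How it is judged:
By the outcome, as a careful person would: the job done as asked, in the order asked, and still so for the second after the job is handed in, with the robot touching nothing.
It also fails if it takes over 32 s, if anything falls off the work surface, if the arm or the gripper's body presses on something with over 40 N, if the wrist force passes 120 N, or if a joint passes its speed limit or range.

## Robot

A 7-joint arm with a two-finger parallel gripper is mounted at the origin on a cart in front of the work surface, level with it; the furniture and walls round the work are solid. World frame = base frame: x ahead of the robot, y to its left, z up, the work surface at z = 0. Lengths are in m, angles in rad, forces in N, time in s.
With the tool pointing down it reaches from about 0.4 to 0.925 m from the base axis. Payload 4.1 kg.
Tool frame: the origin (TCP) lies at the very end of the fingers, on their centre line; the grasp point (between the pads) lies r.pinch_z behind it (r.pinch_z is the distance from the TCP to the grasp point, in m); z points along the fingers, x is the direction in which the jaws open and shut, and the axes are right-handed (so a half turn about z gives the same grasp; the last joint's range is limited). The gripper opens to 85 mm and grips with 20 to 120 N. Pads are 22 mm wide; open, the fingers measure 114 mm over their backs; the gripper's body (76 mm by 85 mm) begins 54 mm behind the grasp point. The pads swing forward as they close: fully open they stand 13 mm farther back than shut.
Start: joints at [1.087, 0.398, 0.045, 1.537, -0.019, 1.207, -0.051], TCP at [0.244, -0.602, 0.2] pointing down, gripper open.
Joint ranges: [-2.82, 2.82], [-0.49, 2.23], [-1.37, 1.46], [0, 2.46], [-1.36, 4.5], [0.23, 2], [-2.94, 2.94]. Speed limits (rad/s): [2.57, 2.57, 3.14, 3.14, 3.14, 3.14, 3.14].

## Interface

Orientations are given as a 3x3 rotation matrix whose columns are the frame's x, y, z axes.
In Python, from rig import r gives the robot as it stands.
- The arm moves only by the tool send_rows, never from a script. Its argument "motion" is one flat list of numbers, 7 for each row, row after row: the shift along the tool's x, y, z in mm, then the turn, a rotation vector about the tool's x, y, z in rad, then the finger opening in mm, from 0 to 85.4. In form: [dx, dy, dz, ax, ay, az, claw, dx, dy, dz, ax, ay, az, claw, ...]. A call has 1 to 12 rows; each row shifts and turns the commanded pose from where the row before left it, along the tool's axes as they then stand; what a row does not reach is not made up. A row lasts 1/8 s, in which the tool goes at most 62.5 mm and 10.7 degrees, less where a joint would pass 70% of its speed; a pose out of reach is approached as far as the arm can. A call is refused whole if a number of a shift passes 62.5 or a number of a turn 0.188, either way. A call with a gripper value outside its range is refused whole. The fingers move at their own pace and stop on an object; "squeeze" is the grip in N (left out, the last holds). Time passes only in rows, so rows that do not move let the fingers close. It gives the time, the measured TCP pose, the force and the opening at its end, in the units of the state.
- r.read_state(): the state, without advancing time (a new reading comes with each control period).
- r.camera(name): name is "scene" or "side" or "wrist"; returns a dict with "color" (384x512x3 uint8, red, green, blue), "fx", "fy", "cx", "cy" (pixels), "k1" (the pictures are not rectified: a ray, as slopes to the right and down, at radius r is drawn at 1 + k1 r^2 times it, then the intrinsics apply), "camera_from_world" (4x4, takes a point from world to camera coordinates). Camera axes: x right, y down, z forward; pixel columns grow to the right and rows downward; lengths in m; the calibration is good to about 2 mm. A picture is of the moment at which its call begins. There is no depth.
- r.hand_in(): hands the job in, once; it reports no verdict.
Trained networks look in the newest picture that a camera, given by its name, has taken for a name from the list of things; names that differ only in an ending like _2 or _b are one class to them, and where a whole thing is asked for, a point or a joint stands for the part that bears it (a point fixed in the world has none). Each returns a list of dicts, best first, with "score" (0 to 1); they miss things now and then, are a little off and sometimes report something else, mostly with a low value. They report only what shows in the picture. A call takes as long as a camera call. They do not tell look-alikes from the thing itself.
- r.find_in(camera, target): "at" ([column, row] in pixels, amid what is visible of it).
- r.spot_point(camera, target): "at" ([column, row] in pixels: a listed point, or the origin of a listed thing).
The state is a dict: "time_s": time; "joint_pos": joint angles; "qvel": joint speeds; "joint_torque": joint torques, N m; "ee_pos": TCP position; "tool_rot": TCP orientation; "wrist_force": force on the tool from outside, world axes, zero at the start; "torque": the same for the moment, N m; "grip_width": finger opening in m.
Only numpy, scipy, OpenCV 4.12 (cv2) and the standard library are available. Lean on these libraries where they do the work, as an engineer would, in place of code of your own. Each camera call takes 0.05 s, during which the arm holds its last target. There are 200 camera calls.

## Working session

There is one attempt and no reset: what is moved stays moved. The work goes in short steps, Python scripts to look and compute and a tool call to move; the robot and the scene stay as the last step left them, time stands still between calls to the robot, and variables do not carry over. Pictures are saved under pics/ and viewed, about 8 in all and at most 12, crops included, and the job is handed in when it is done.

Besides the shell and the picture viewer there is one more tool, called by a JSON object that holds its "op" and its "data". send_rows: Moves the arm, as the interface text tells. Its arguments: {"type":"object","properties":{"motion":{"type":"array"},"squeeze":{"type":"number"}},"required":["motion"]}

```bash
mkdir -p pics
cat > h.py <<'E'
import numpy as np, cv2
from rig import r
def shot(n):
    c=r.camera(n); return c
def ray(c,uv):
    p=(np.array(uv,float)-[c["cx"],c["cy"]])/[c["fx"],c["fy"]]; q=p.copy()
    for _ in range(20): q=p/(1+c["k1"]*(q@q))
    T=np.array(c["camera_from_world"]); R=T[:3,:3]
    return -R.T@T[:3,3], R.T@np.array([q[0],q[1],1])
def at_z(c,uv,z):
    o,d=ray(c,uv); return o+d*(z-o[2])/d[2]
def proj(c,P):
    T=np.array(c["camera_from_world"]); p=T[:3,:3]@np.array(P)+T[:3,3]; q=p[:2]/p[2]
    q=q*(1+c["k1"]*(q@q)); return q*[c["fx"],c["fy"]]+[c["cx"],c["cy"]]
Z=dict(ball=.085,shield=.045,specimen=.02,other_shield=.045)
E
python3 - <<'E'
from h import *
ims=[]
for n in("scene","side"):
    c=shot(n); ims.append(c["color"])
    for t in Z:
        for d in r.spot_point(n,t)[:4]: print(n,t,np.round(d["at"]),round(d["score"],2),at_z(c,d["at"],Z[t]).round(3))
    cv2.imwrite(f"pics/{n}0.png",cv2.resize(c["color"][:,:,::-1],(800,600),interpolation=cv2.INTER_CUBIC))
print(r.pinch_z, r.read_state())
E
```

```text
scene ball [250. 176.] 0.9 [ 0.543 -0.007  0.085]
scene ball [303. 225.] 0.71 [ 0.491 -0.22   0.085]
scene shield [294. 226.] 0.7 [ 0.515 -0.181  0.045]
scene specimen [321. 241.] 0.64 [ 0.543 -0.238  0.02 ]
scene other_shield [174. 174.] 0.65 [0.443 0.188 0.045]
side ball [256. 219.] 0.79 [ 0.489 -0.229  0.085]
side shield [263. 222.] 0.57 [ 0.512 -0.174  0.045]
side specimen [287. 248.] 0.62 [ 0.549 -0.233  0.02 ]
side other_shield [226. 159.] 0.46 [0.474 0.208 0.045]
0.0187 {'time_s': 0.5, 'joint_pos': array([ 1.08695838,  0.39843265,  0.04506431,  1.53664461, -0.01871827,
        1.20689009, -0.05073619]), 'qvel': array([-6.24838773e-05, -1.19452360e-03, -7.91347498e-04, -7.15908109e-04,
        8.31406644e-04, -1.31567202e-03, -1.24459500e-03]), 'joint_torque': array([-1.06101044e-03, -4.74568677e+01,  1.36125796e+00, -2.54270929e+01,
        1.15437098e-02,  1.91326828e-03, -5.75410567e-06]), 'ee_pos': array([ 0.24407391, -0.60245033,  0.20020498]), 'tool_rot': array([[ 3.75467269e-01, -9.26835654e-01,  3.22461405e-05],
       [-9.26835653e-01, -3.75467270e-01, -3.63552833e-05],
       [ 4.58027431e-05, -1.62366538e-05, -9.99999999e-01]]), 'wrist_force': array([ 0.41271864, -0.21831887,  1.29260382]), 'torque': array([ 0.04630343, -0.02293893, -0.01971691]), 'grip_width': 0.08531434603309043}
```

View pics/scene0.png

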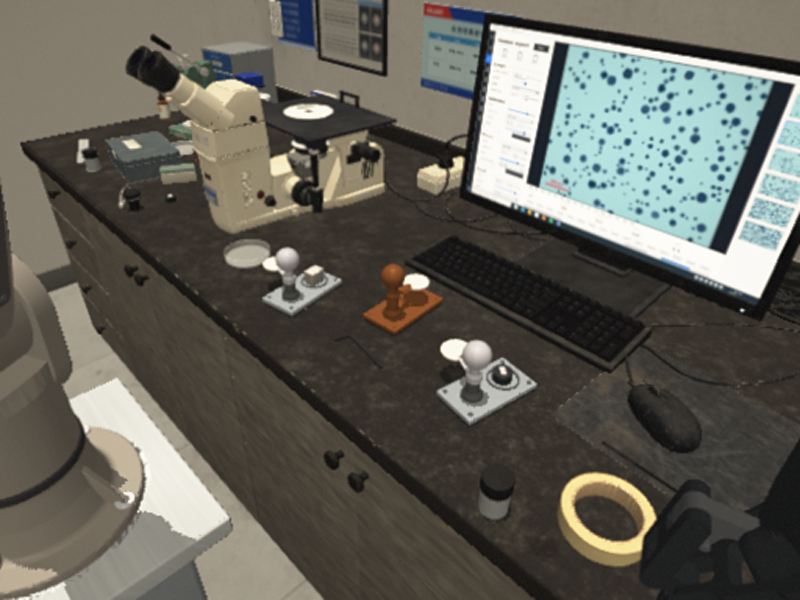

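View pics/side0.png

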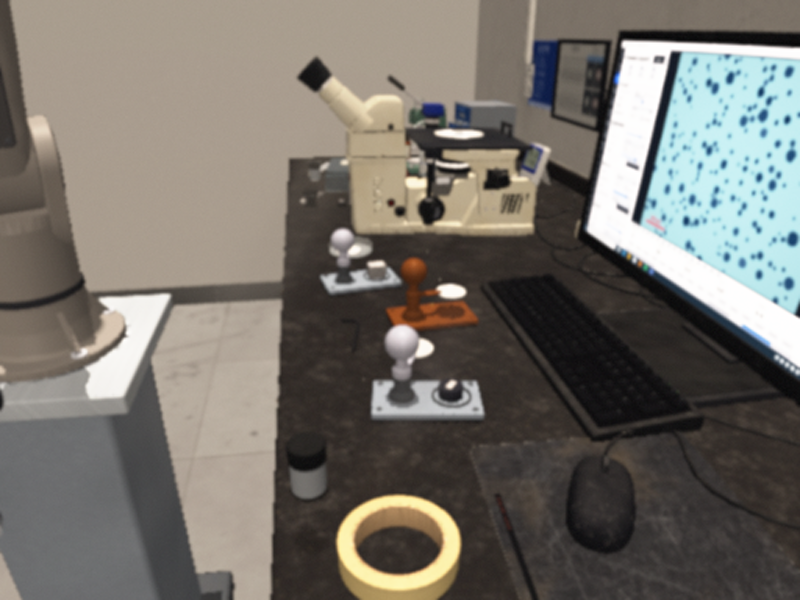

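Candidates (scene pixels): light ball (305,227) on the plate with the black specimen (321,240); light ball (184,166) on the plate with the grey block (201,175); brown ball (251,176). By the description it is the one at (305,227). I'll check it in a close crop and triangulate.

Run:
```python
from h import *
cs={}
out=[]
for n,(u,v) in dict(scene=(305,227),side=(257,220)).items():
    c=shot(n); cs[n]=c; im=c["color"]
    k=8; cr=cv2.resize(im[v-22:v+28,u-25:u+40],None,fx=k,fy=k,interpolation=cv2.INTER_CUBIC)
    cr=np.ascontiguousarray(cr[:,:,::-1]); out.append(cr)
cv2.imwrite("pics/crop.png",cv2.resize(np.hstack(out),(800,308)))
st=r.read_state()
for P in ([.49,-.225,.085],[.49,-.225,.105]): print([proj(cs[n],P).round(1) for n in cs])
d=np.array([.49,-.225,.2])-st["ee_pos"]; print((st["tool_rot"].T@d*1000).round(1))
```

```text
[array([304.2, 225.9]), array([256.3, 217.4])]
[array([305.2, 218.4]), array([256.4, 207.5])]
[-2.575e+02 -3.697e+02  2.000e-01]
```

View pics/crop.png

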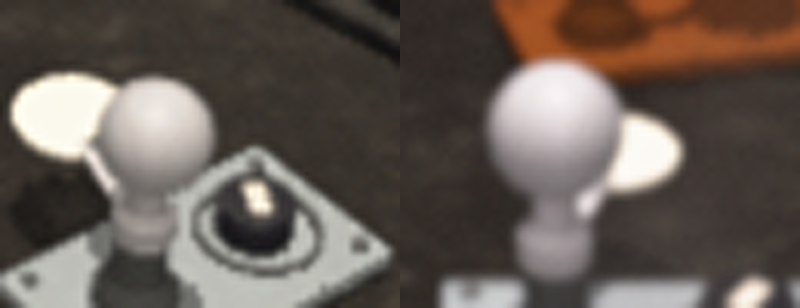

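The crop shows the light ball (scene 305,226; side 257,218) on the plate with the round black specimen, with its shield swung open to the left. That is the right stand, with the ball near (0.490, -0.226). I'm moving above it.

{"op": "send_rows", "data": {"motion": [-26,-37,0,0,0,0,85,-26,-37,0,0,0,0,85,-26,-37,0,0,0,0,85,-26,-37,0,0,0,0,85,-26,-37,0,0,0,0,85,-26,-37,0,0,0,0,85,-26,-37,0,0,0,0,85,-26,-37,0,0,0,0,85,-26,-37,0,0,0,0,85,-24,-37,0,0,0,0,85,0,0,0,0,0,0,85], "squeeze": 50}}

```text
time_s: 1.98
ee_pos: [0.4926, -0.2201, 0.2005]
tool_rot: [[0.383, -0.924, 0.002], [-0.924, -0.383, 0.002], [-0.001, -0.002, -1.0]]
wrist_force: [-0.5, -0.1, 0.7]
grip_width: 0.0851
```

Run:
```python
from h import *
st=r.read_state(); print(st["time_s"],st["ee_pos"],st["tool_rot"].round(3),st["joint_pos"].round(2))
for n in("wrist","scene","side"):
    c=shot(n)
    for t in Z:
        for d in r.spot_point(n,t)[:2]: print(n,t,np.round(d["at"],1),round(d["score"],2),at_z(c,d["at"],Z[t]).round(3))
    if n=="wrist": cv2.imwrite("pics/w1.png",cv2.resize(c["color"][:,:,::-1],(800,600),interpolation=cv2.INTER_CUBIC)); print(proj(c,[.49,-.226,.085])*1.5625)
```

```text
1.975 [ 0.49257461 -0.22008572  0.20051668] [[ 0.383 -0.924  0.002]
 [-0.924 -0.383  0.002]
 [-0.001 -0.002 -1.   ]] [ 0.52  0.21 -0.21  1.8   0.04  1.14 -0.88]
wrist ball [80.  50.6] 0.98 [ 0.546 -0.015  0.085]
wrist ball [265.3 188.5] 0.66 [ 0.488 -0.228  0.085]
wrist shield [231.5 138.6] 0.84 [ 0.517 -0.176  0.045]
wrist specimen [291.  131.9] 0.72 [ 0.549 -0.237  0.02 ]
[412.62810915 290.64527677]
scene ball [304.3 226.3] 0.84 [ 0.489 -0.226  0.085]
scene ball [248.9 173.4] 0.67 [0.549 0.003 0.085]
scene shield [267.3 182.2] 0.6 [ 0.599 -0.015  0.045]
scene shield [295.8 225.9] 0.48 [ 0.516 -0.184  0.045]
scene specimen [321.  242.1] 0.57 [ 0.539 -0.241  0.02 ]
scene other_shield [175.4 171.1] 0.43 [0.452 0.196 0.045]
side ball [260.  215.7] 0.66 [ 0.498 -0.22   0.085]
side ball [264.2 174.2] 0.55 [ 0.543 -0.02   0.085]
side shield [264.4 224. ] 0.57 [ 0.514 -0.181  0.045]
side shield [288.  186.3] 0.49 [ 0.605 -0.007  0.045]
side specimen [287.3 248.5] 0.47 [ 0.548 -0.236  0.02 ]
side other_shield [288.5 248.4] 0.41 [ 0.54  -0.273  0.045]
side other_shield [222.7 157.1] 0.36 [0.467 0.229 0.045]
```

View pics/w1.png

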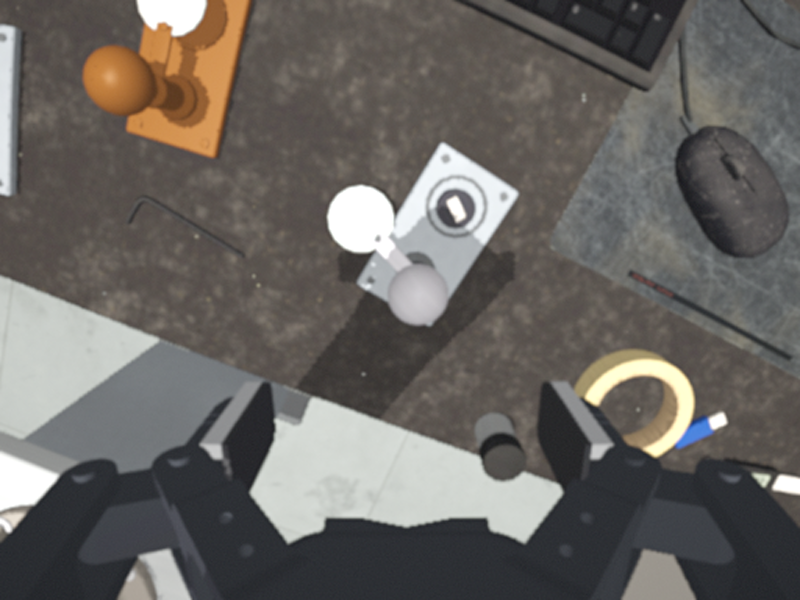

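The wrist view shows the ball at (418,294), the open shield at (361,218) and the specimen top at (457,207), in the 800-wide picture.

Run:
```python
from h import *
c=shot("wrist"); im=c["color"]; st=r.read_state()
g=lambda u,v,z: at_z(c,(np.array([u,v])+.5)/1.5625-.5,z)
# refine shield (white) and ball centroid
w=((im.min(2)>215)*255).astype(np.uint8); n,l,s,ce=cv2.connectedComponentsWithStats(w)
for i in range(1,n):
    if s[i,4]>150 and 180<ce[i][0]<320 and 80<ce[i][1]<220: print("white",ce[i],s[i])
b=g(418,294,.085); sh=g(361,218,.048); sp=g(457,206,.028); ring=g(457,206,.012)
print(b,sh,sp,ring)
for x in(sh,sp,ring): d=(x-b)[:2]; print(np.hypot(*d),np.degrees(np.arctan2(d[1],d[0])))
print("move",(st["tool_rot"].T@(np.array([b[0],b[1],.063])-st["ee_pos"])*1000).round(1))
```

```text
white [257.1596198  129.44346116] [ 207   89  121   76 3051]
white [291.58947368 121.97192982] [272 111  35  32 285]
[ 0.48662651 -0.2344844   0.085     ] [ 0.51413969 -0.18034669  0.048     ] [ 0.54684897 -0.24282167  0.028     ] [ 0.54635761 -0.24493931  0.012     ]
0.06072780941126929 63.059987433122934
0.060796835368311875 -7.882002283961499
0.060639176524990596 -9.928080522435444
move [  7.9   7.  137.2]
```

The arm was still settling between those two frames, so the absolute positions are stale. The relative angles still hold. I'm re-measuring in one frame.

Run:
```python
from h import *
c=shot("wrist"); im=c["color"]; st=r.read_state(); print(st["time_s"],st["ee_pos"],abs(st["qvel"]).max())
np.save("pics/w2.npy",im)
k=6;u0,v0=200,80
cr=np.ascontiguousarray(cv2.resize(im[80:220,200:340],None,fx=k*.7,fy=k*.7,interpolation=cv2.INTER_CUBIC)[:,:,::-1]); s=k*.7
g=cv2.cvtColor(cr,cv2.COLOR_BGR2GRAY)
h=cv2.HoughCircles(cv2.GaussianBlur(g,(7,7),2),cv2.HOUGH_GRADIENT,1.2,50,param1=120,param2=22,minRadius=35,maxRadius=110)
for x,y,R in h[0][:7]:
    p=(np.array([x,y])+.5)/s-.5+[u0,v0]; print(p.round(1),round(R/s,1),[at_z(c,p,z)[:2].round(4) for z in(.085,.048,.028,.012)])
    cv2.circle(cr,(int(x),int(y)),int(R),(0,0,255),1); cv2.circle(cr,(int(x),int(y)),2,(0,0,255),-1)
    cv2.putText(cr,f"{p[0]:.0f},{p[1]:.0f}",(int(x),int(y)),0,.5,(0,200,0))
cv2.imwrite("pics/w2.png",cr)
```

```text
2.825 [ 0.49011077 -0.22443384  0.20021054] 0.0021946860326139033
[227.2 136. ] 21.5 [array([ 0.5207, -0.1777]), array([ 0.516 , -0.1753]), array([ 0.5135, -0.1739]), array([ 0.5115, -0.1729])]
[288.3 128.9] 12.4 [array([ 0.5496, -0.2306]), array([ 0.5486, -0.2349]), array([ 0.548 , -0.2372]), array([ 0.5476, -0.2391])]
[263.8 183.8] 20.0 [array([ 0.4894, -0.2293]), array([ 0.4807, -0.2335]), array([ 0.476 , -0.2357]), array([ 0.4723, -0.2375])]
[300.  120.9] 18.3 [array([ 0.5609, -0.2381]), array([ 0.5613, -0.2433]), array([ 0.5616, -0.2462]), array([ 0.5617, -0.2484])]
```

View pics/w2.png

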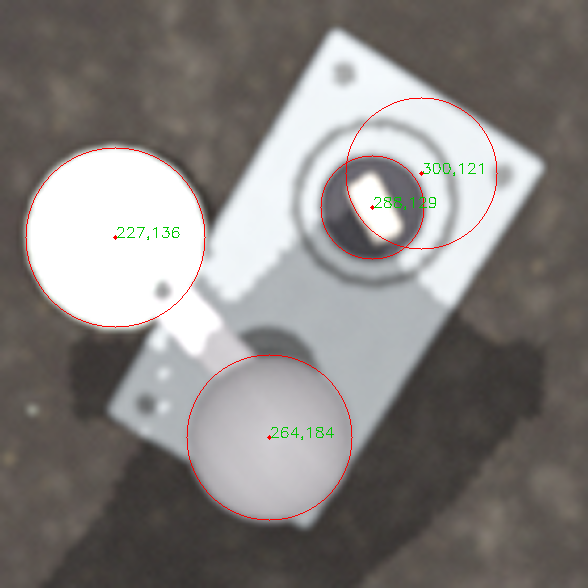

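The circles fit the shield (227,136), specimen (288,129) and ball (264,184); the one at (300,121) is spurious. Both radii from the knob are about 60 mm, as they should be. The shield is at 63.8° and the specimen at -7.7°, so the turn is about 71.5° clockwise. I'm descending over the ball.

{"op": "send_rows", "data": {"motion": [3.3,2,25,0,0,0,85,0,0,25,0,0,0,85,0,0,25,0,0,0,85,0,0,25,0,0,0,85,0,0,20,0,0,0,85,0,0,17,0,0,0,85,0,0,0,0,0,0,85,0,0,0,0,0,0,85]}}

```text
time_s: 3.82
ee_pos: [0.4902, -0.2285, 0.0639]
tool_rot: [[0.375, -0.927, 0.001], [-0.927, -0.375, -0.001], [0.001, -0.001, -1.0]]
wrist_force: [0.0, -0.5, 0.2]
grip_width: 0.0849
```

{"op": "send_rows", "data": {"motion": [0,0,0,0,0,0,55,0,0,0,0,0,0,35,0,0,0,0,0,0,25,0,0,0,0,0,0,25,0,0,0,0,0,0,25,0,0,0,0,0,0,25], "squeeze": 50}}

```text
time_s: 4.58
ee_pos: [0.4911, -0.2291, 0.067]
tool_rot: [[0.375, -0.927, 0.003], [-0.927, -0.375, -0.002], [0.003, -0.002, -1.0]]
wrist_force: [-6.4, 2.4, 21.0]
grip_width: 0.0255
```

Run:
```python
from h import *
st=r.read_state(); print(st["ee_pos"],st["grip_width"],st["wrist_force"],st["torque"],st["joint_pos"].round(2))
ims=[]
for n,(u,v) in dict(scene=(305,215),side=(257,210)).items():
    c=shot(n); ims.append(cv2.resize(c["color"][v-40:v+40,u-45:u+45,::-1],None,fx=4.4,fy=4.4,interpolation=cv2.INTER_CUBIC))
cv2.imwrite("pics/g.png",np.hstack(ims))
```

```text
[ 0.49109225 -0.22909924  0.06697261] 0.025531460838418944 [-6.4177465  2.392796  21.0218861] [0.35947629 1.16760694 0.03323341] [ 0.52  0.35 -0.19  1.93  0.09  0.86 -0.91]
```

View pics/g.png

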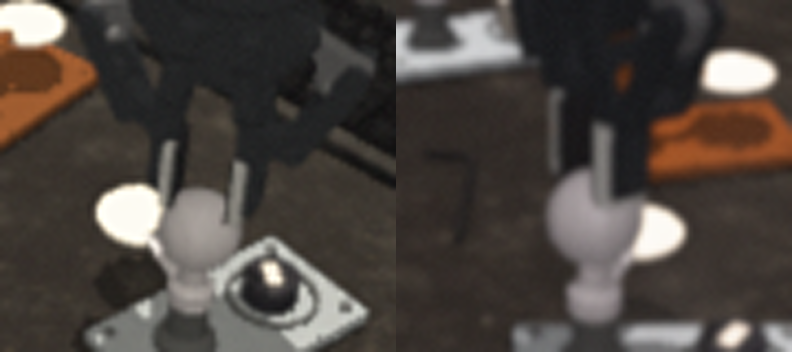

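The picture shows the fingertips only on the ball's upper half (opening 25 mm, 21 N upward), so they slid up. I'll open, then compare the projected TCP and ball points with the picture.

{"op": "send_rows", "data": {"motion": [0,0,0,0,0,0,60,0,0,0,0,0,0,60,0,0,0,0,0,0,60]}}

```text
time_s: 5.05
ee_pos: [0.4891, -0.2281, 0.0627]
tool_rot: [[0.375, -0.927, -0.001], [-0.927, -0.375, 0.0], [-0.001, 0.001, -1.0]]
wrist_force: [-0.5, -0.5, -0.5]
grip_width: 0.0599
```

Run:
```python
from h import *
st=r.read_state(); print(st["time_s"],st["ee_pos"],st["grip_width"],st["wrist_force"])
ims=[];R=st["tool_rot"];p=st["ee_pos"];w=st["grip_width"]/2
for n,(u,v) in dict(scene=(305,215),side=(257,210)).items():
    c=shot(n); k=4.4; im=np.ascontiguousarray(cv2.resize(c["color"][v-40:v+40,u-45:u+45,::-1],None,fx=k,fy=k,interpolation=cv2.INTER_CUBIC))
    for q,col in((p,(0,0,255)),(p+R[:,0]*w,(0,255,0)),(p-R[:,0]*w,(0,255,0)),([.4894,-.2285,.085],(255,0,0)),(p-.0187*R[:,2],(0,255,255))):
        a=(proj(c,q)-[u-45,v-40]+.5)*k; cv2.circle(im,tuple(int(x) for x in a),3,col,-1)
    ims.append(im)
cv2.imwrite("pics/g2.png",np.hstack(ims))
```

```text
5.05 [ 0.48909029 -0.22810695  0.06272929] 0.059870097805835076 [-0.54869253 -0.49250269 -0.48830946]
```

View pics/g2.png

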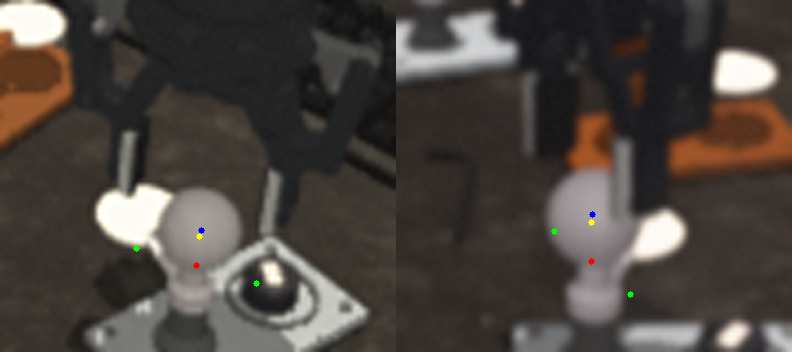

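The true fingertips sit about 30 mm above where the reported TCP projects; the contact at 25 mm opening agrees with that. The lateral centring is good. I'm going lower in two guarded steps, with force checked after each.

{"op": "send_rows", "data": {"motion": [0,0,0,0,0,0,72,0,0,5,0,0,0,72,0,0,5,0,0,0,72,0,0,5,0,0,0,72,0,0,0,0,0,0,72]}}

```text
time_s: 5.78
ee_pos: [0.489, -0.2281, 0.0476]
tool_rot: [[0.375, -0.927, -0.001], [-0.927, -0.375, 0.0], [-0.001, 0.001, -1.0]]
wrist_force: [-0.6, -0.0, -0.3]
grip_width: 0.0718
```

{"op": "send_rows", "data": {"motion": [0,0,4,0,0,0,72,0,0,4,0,0,0,72,0,0,3,0,0,0,72,0,0,0,0,0,0,72,0,0,0,0,0,0,72]}}

```text
time_s: 6.4
ee_pos: [0.4896, -0.2283, 0.0373]
tool_rot: [[0.375, -0.927, 0.0], [-0.927, -0.375, -0.0], [0.0, -0.0, -1.0]]
wrist_force: [0.9, -0.7, 0.4]
grip_width: 0.0716
```

Run:
```python
from h import *
st=r.read_state(); print(st["time_s"],st["ee_pos"],st["grip_width"],st["wrist_force"])
ims=[];R=st["tool_rot"];p=st["ee_pos"]; w=st["grip_width"]/2
for n,(u,v) in dict(scene=(305,215),side=(257,210)).items():
    c=shot(n); k=4.4; im=np.ascontiguousarray(cv2.resize(c["color"][v-40:v+40,u-45:u+45,::-1],None,fx=k,fy=k,interpolation=cv2.INTER_CUBIC))
    for s in(-1,1):
      for z in (.06,.07,.08,.09):
        q=p+s*w*R[:,0]; q[2]=z
        a=(proj(c,q)-[u-45,v-40]+.5)*k; cv2.circle(im,tuple(int(x) for x in a),2,(0,255,0) if z!=.07 else (0,0,255),-1)
    ims.append(im)
cv2.imwrite("pics/g3.png",np.hstack(ims))
```

```text
6.4 [ 0.48959371 -0.22829865  0.03728034] 0.07158836386201406 [ 0.93714081 -0.72648576  0.39343811]
```

View pics/g3.png

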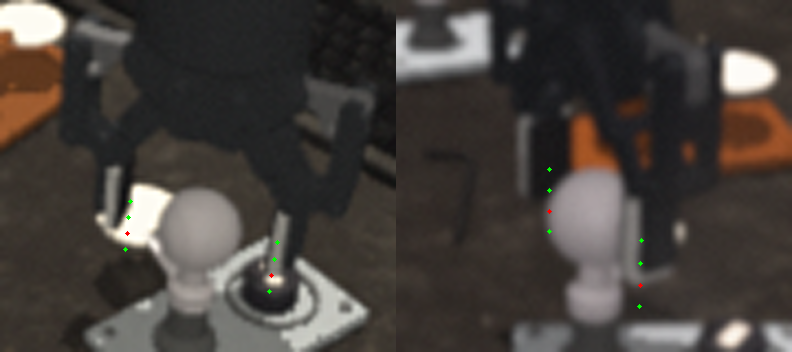

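The tips are now at about z 0.073 with no contact force. I'm going 4 mm lower (closing swings the pads forward too), then gripping.

{"op": "send_rows", "data": {"motion": [0,0,4,0,0,0,65,0,0,0,0,0,0,50,0,0,0,0,0,0,42,0,0,0,0,0,0,34,0,0,0,0,0,0,30,0,0,0,0,0,0,30,0,0,0,0,0,0,30], "squeeze": 50}}

```text
time_s: 7.38
ee_pos: [0.4899, -0.2294, 0.0337]
tool_rot: [[0.375, -0.927, 0.001], [-0.927, -0.375, -0.002], [0.002, -0.001, -1.0]]
wrist_force: [0.8, -4.5, 3.1]
grip_width: 0.0378
```

The opening of 37.8 mm with slight upward force suggests I'm a little above centre, so I'll re-grip 4 mm lower.

{"op": "send_rows", "data": {"motion": [0,0,0,0,0,0,55,0,0,4,0,0,0,55,0,0,0,0,0,0,55,0,0,0,0,0,0,40,0,0,0,0,0,0,30,0,0,0,0,0,0,30,0,0,0,0,0,0,30], "squeeze": 50}}

```text
time_s: 8.25
ee_pos: [0.49, -0.2293, 0.0296]
tool_rot: [[0.375, -0.927, 0.001], [-0.927, -0.375, -0.002], [0.002, -0.001, -1.0]]
wrist_force: [1.9, -4.1, 0.7]
grip_width: 0.0378
```

The grip is the same with nearly no vertical force, so it's solid. I'm turning clockwise from above, which is positive about tool z.

{"op": "send_rows", "data": {"motion": [0,0,0,0,0,0.05,30,0,0,0,0,0,0.1,30,0,0,0,0,0,0.1,30,0,0,0,0,0,0.1,30,0,0,0,0,0,0.1,30,0,0,0,0,0,0.1,30,0,0,0,0,0,0.1,30,0,0,0,0,0,0.1,30,0,0,0,0,0,0.1,30,0,0,0,0,0,0.1,30,0,0,0,0,0,0.1,30,0,0,0,0,0,0,30]}}

```text
time_s: 9.75
ee_pos: [0.49, -0.2295, 0.0296]
tool_rot: [[-0.618, -0.786, 0.001], [-0.786, 0.618, -0.002], [0.001, -0.002, -1.0]]
wrist_force: [0.1, -5.8, 0.8]
grip_width: 0.0373
```

Run:
```python
from h import *
st=r.read_state(); print(st["time_s"],st["ee_pos"],st["joint_pos"].round(2),st["torque"].round(2),st["tool_rot"][:,0].round(3))
ims=[]
for n,(u,v) in dict(scene=(305,230),side=(257,225)).items():
    c=shot(n); k=4.4
    for d in r.spot_point(n,"shield")[:3]: print(n,d["at"],d["score"],at_z(c,d["at"],.045).round(4))
    ims.append(cv2.resize(c["color"][v-40:v+40,u-40:u+50,::-1],None,fx=k,fy=k,interpolation=cv2.INTER_CUBIC))
cv2.imwrite("pics/t.png",np.hstack(ims))
```

```text
9.75 [ 0.48997738 -0.22947137  0.02956809] [ 0.32  0.4   0.05  1.96 -0.02  0.78 -1.86] [-1.08 -0.11 -0.12] [-0.618 -0.786  0.001]
scene [265.1, 183.9] 0.56 [ 0.5889 -0.0171  0.045 ]
scene [320.7, 227.8] 0.55 [ 0.5522 -0.2269  0.045 ]
side [288.1, 188.1] 0.68 [ 0.6023 -0.0178  0.045 ]
side [287.4, 234.0] 0.55 [ 0.5495 -0.2253  0.045 ]
```

View pics/t.png

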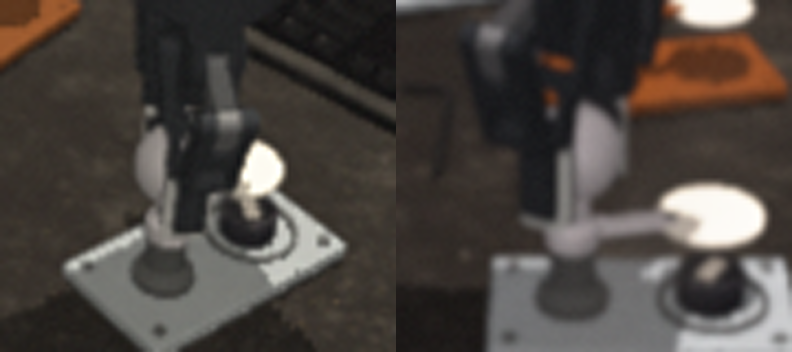

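The knob has turned 60° with no slip; the shield is now at about +3° and the specimen at -7.7°. In the side view the disc (712,218) sits slightly behind the specimen (712,285). About 11° remains.

{"op": "send_rows", "data": {"motion": [0,0,0,0,0,0.065,30,0,0,0,0,0,0.065,30,0,0,0,0,0,0.065,30,0,0,0,0,0,0,30,0,0,0,0,0,0,30]}}

```text
time_s: 10.58
ee_pos: [0.49, -0.2295, 0.0296]
tool_rot: [[-0.758, -0.652, 0.001], [-0.652, 0.758, -0.002], [-0.0, -0.002, -1.0]]
wrist_force: [0.3, -5.2, 0.8]
grip_width: 0.0379
```

{"op": "send_rows", "data": {"motion": [0,0,0,0,0,0,50,0,0,0,0,0,0,70,0,0,0,0,0,0,70,0,0,-20,0,0,0,70,0,0,-35,0,0,0,70,0,0,-45,0,0,0,70,0,0,-40,0,0,0,70,0,0,-30,0,0,0,70,0,0,0,0,0,0,70,0,0,0,0,0,0,70,0,0,0,0,0,0,70]}}

```text
time_s: 11.95
ee_pos: [0.4885, -0.2277, 0.1976]
tool_rot: [[-0.758, -0.652, -0.003], [-0.652, 0.758, 0.001], [0.002, 0.003, -1.0]]
wrist_force: [0.2, 0.3, 0.0]
grip_width: 0.0696
```

Run:
```python
from h import *
st=r.read_state(); print(st["time_s"],st["ee_pos"],abs(st["qvel"]).max())
for n in("scene","side","wrist"):
    c=shot(n)
    for t in("shield","specimen","ball"):
        for d in r.spot_point(n,t)[:2]: print(n,t,np.round(d["at"],1),round(d["score"],2),at_z(c,d["at"],Z[t]).round(4))
    if n=="wrist":
        np.set_printoptions(suppress=True); p=proj(c,[.5485,-.237,.045]); u,v=(int(x) for x in p); u=max(80,min(u,432));v=max(60,min(v,324)); k=5
        im=np.ascontiguousarray(cv2.resize(c["color"][v-60:v+60,u-80:u+80,::-1],None,fx=k,fy=k,interpolation=cv2.INTER_CUBIC))
        g=cv2.GaussianBlur(cv2.cvtColor(im,cv2.COLOR_BGR2GRAY),(7,7),2)
        h=cv2.HoughCircles(g,cv2.HOUGH_GRADIENT,1.2,60,param1=120,param2=22,minRadius=50,maxRadius=140)
        for x,y,R in h[0][:6]:
            q=(np.array([x,y])+.5)/k-.5+[u-80,v-60]; print(q.round(1),round(R/k,1),[at_z(c,q,z)[:2].round(4) for z in(.085,.048,.028,.012)])
            cv2.circle(im,(int(x),int(y)),int(R),(0,0,255),1); cv2.putText(im,f"{q[0]:.0f},{q[1]:.0f}",(int(x),int(y)),0,.5,(0,160,0))
        cv2.imwrite("pics/f.png",im)
```

```text
11.95 [ 0.48845764 -0.22769642  0.19763252] 0.005489185312062312
scene shield [321.6 231.5] 0.78 [ 0.5435 -0.2359  0.045 ]
scene shield [266.  181.2] 0.64 [ 0.6001 -0.0096  0.045 ]
scene specimen [322.3 239.1] 0.7 [ 0.5492 -0.2374  0.02  ]
scene ball [247.7 175.4] 0.95 [ 0.5398 -0.0016  0.085 ]
scene ball [305.7 226.2] 0.64 [ 0.4916 -0.2277  0.085 ]
side shield [288.9 236.1] 0.54 [ 0.5504 -0.2331  0.045 ]
side shield [288.8 188.4] 0.43 [ 0.6035 -0.0198  0.045 ]
side specimen [286.7 250.6] 0.57 [ 0.545  -0.2429  0.02  ]
side ball [256.1 214.3] 0.96 [ 0.4917 -0.2132  0.085 ]
side ball [263.2 174.3] 0.95 [ 0.5406 -0.0204  0.085 ]
wrist shield [221.9 132.6] 0.77 [ 0.5512 -0.2362  0.045 ]
wrist shield [ 77.  244.4] 0.75 [ 0.6063 -0.0063  0.045 ]
wrist ball [104.2 284.9] 0.92 [ 0.5464 -0.0155  0.085 ]
wrist ball [258.7 181.1] 0.6 [ 0.4905 -0.2284  0.085 ]Traceback (most recent call last):
  File "<stdin>", line 12, in <module>
TypeError: 'NoneType' object is not subscriptable
```

```bash
cat > f.py <<'E'
from h import *
c=shot("wrist"); u,v=[int(x) for x in proj(c,[.53,-.235,.045])]; k=5
im=np.ascontiguousarray(cv2.resize(c["color"][v-60:v+60,u-70:u+70,::-1],None,fx=k,fy=k,interpolation=cv2.INTER_CUBIC))
h=cv2.HoughCircles(cv2.GaussianBlur(cv2.cvtColor(im,cv2.COLOR_BGR2GRAY),(7,7),2),cv2.HOUGH_GRADIENT,1.5,80,param1=60,param2=15,minRadius=85,maxRadius=125)
for x,y,R in (h[0][:4] if h is not None else []):
    q=(np.array([x,y])+.5)/k-.5+[u-70,v-60]; print(q.round(1),round(R/k,1),[at_z(c,q,z)[:2].round(4) for z in(.085,.048)])
    cv2.circle(im,(int(x),int(y)),int(R),(0,0,255),1); cv2.circle(im,(int(x),int(y)),3,(0,0,255),-1)
for P in([.548,-.2372,.028],[.4894,-.2293,.085],[.4894,-.2293,.012],[.5475,-.2385,.012]):
    a=(proj(c,P)-[u-70,v-60]+.5)*k; cv2.circle(im,tuple(int(t) for t in a),4,(255,0,0),-1)
cv2.imwrite("pics/f.png",im)
E
python3 f.py
```

```text
[260.2 180.4] 20.5 [array([ 0.4898, -0.23  ]), array([ 0.4838, -0.2231])]
[225.8 132.2] 22.5 [array([ 0.547 , -0.2448]), array([ 0.5483, -0.2398])]
[221.5 110. ] 22.8 [array([ 0.5633, -0.2585]), array([ 0.5667, -0.2552])]
[253.3 165.2] 24.5 [array([ 0.5054, -0.2374]), array([ 0.5014, -0.2315])]
```

View pics/f.png

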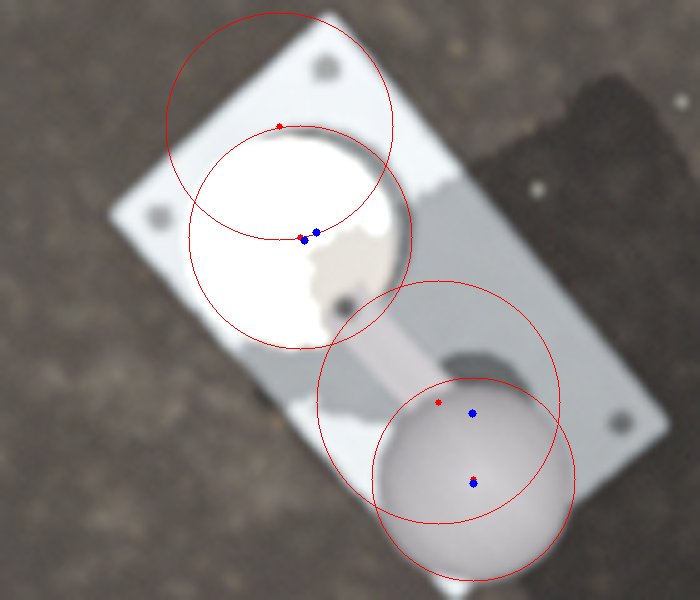

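The disc (292,241 in the crop) lies at about -8° against the specimen's -7.7°, and its arm runs parallel to the plate's long edges (48.7° against 48.1°). It is centred to about 1 mm, and the gripper is clear above. I'm handing in.

```bash
python3 -c "
from h import *
s=r.read_state(); print(s['time_s'],s['wrist_force'].round(1)); r.hand_in()"
```

```text
12.6 [ 0.4  0.6 -0.5]
the job is handed in; nothing more can be done
```

I turned the ball knob on the stand with the round black specimen about 71.3° clockwise, holding it by the ball only at 50 N. I then let go, lifted clear and handed in at 12.6 s.

- **Final position:** the wrist picture puts the shield at about -8°, against -7.7° for the specimen before it was covered. The shield arm runs parallel to the plate's long edges, so the shield is centred to about 1 mm. The scene and side network readings agree less closely, to about 5 mm.
- **First grip failed:** the fingers closed too high and slid up the ball with about 21 N. In the pictures the fingertips sat about 30 mm above the reported tool point. I went lower and re-gripped twice, and the knob then turned without slipping.
- **Circle fit:** some of the automatic circle fits in the last picture were spurious, so I read the disc's edges by eye to confirm its centre.
- **Not checked:** I made no separate final measurement of the other stand. The arm never went near it, and its shield and iron block were not touched.

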